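# Rotate the tins in the stock rack

### The arm

A 7-joint arm with a two-finger parallel gripper is mounted at the origin on a cart in front of the work surface, level with it; the furniture and walls round the work are solid. World frame = base frame: x ahead of the robot, y to its left, z up, the work surface at z = 0. Lengths are in m, angles in rad, forces in N, time in s.
With the tool pointing down it reaches from about 0.425 to 0.875 m from the base axis. Payload 4.7 kg.
Tool frame: the origin (TCP) lies where the fingers leave the gripper's body, on its centre line; the fingertips stand 70 mm ahead of it and the grasp point (between the pads) lies 51 mm ahead of it; z points along the fingers, y is the line along which they close (so a half turn about z gives the same grasp; the last joint's range is limited). The gripper opens to 87 mm and grips with 3 to 60 N. Pads are 19 mm wide; open, the fingers measure 117 mm over their backs; the gripper's body (75 mm by 190 mm) begins 51 mm behind the grasp point.
Start: joints at [-1.238, 0.321, -0.07, 1.45, 0.023, 1.371, -0.057], TCP at [0.204, 0.617, 0.292] pointing down, gripper open.
Joint ranges: [-2.86, 2.86], [-0.3, 2.09], [-1.38, 1.24], [0.06, 2.45], [-1.56, 4.7], [0.09, 2.05], [-2.69, 2.69]. Speed limits (rad/s): [2.57, 2.57, 3.14, 3.14, 3.14, 3.14, 3.14].

### API

Orientations are given as a rotation vector (axis times angle).
In Python, from bench import get_state, get_image, get_calibration, close_job gives the robot as it stands.
- The arm moves only by the tool send_rows, never from a script. Its argument "rows" is a list of rows, each an object of numbers: "hand": the finger opening in mm, from 0 to 87; "x", "y", "z": the shift along the world's x, y, z in mm; "roll": the turn about the world's z in degrees. A call has 1 to 10 rows; each row shifts and turns the commanded pose from where the row before left it; what a row does not reach is not made up. A row lasts 1/10 s, in which the tool goes at most 50 mm and 8.59 degrees, less where a joint would pass 70% of its speed; a pose out of reach is approached as far as the arm can. A call is refused whole if a number of a shift passes 50 or a number of a turn 8.59, either way. A call with a gripper value outside its range is refused whole. The fingers move at their own pace and stop on an object; "force" is the grip in N (left out, the last holds). Time passes only in rows, so rows that do not move let the fingers close. It gives the time, the measured TCP pose, the force, the opening and the grip force at its end, in the units of the state.
- get_state(): the state, without advancing time (a new reading comes with each control period).
- get_image(name): name is "scene" or "top" or "wrist"; returns the picture (480x640x3 uint8, blue, green, red); there is no depth.
- get_calibration(name): a dict with "mtx" (3x3 intrinsics, pixels), "D" ([k1, k2, p1, p2, k3] as OpenCV has them; the pictures are not rectified), "world_from_camera" (4x4, takes a point from camera to world coordinates). Camera axes: x right, y down, z forward; pixel columns grow to the right and rows downward; lengths in m; the calibration is good to about 2 mm. A picture is of the moment at which its call begins: read the wrist's pose just before it. get_calibration takes no time and is no camera call; for the wrist camera it gives the pose at the moment of the call.
- close_job(): hands the job in; it is judged then, once.
The state is a dict: "time": time; "joint_positions": joint angles; "qd": joint speeds; "joint_torque": joint torques, N m; "position": TCP position; "tool_rot": TCP orientation; "ft_force": force on the tool from outside, world axes, zero at the start; "torque": the same for the moment, N m; "grip_width": opening from 0.0 (shut) to 1.0 (fully open); "grip_force": force on a finger pad.
Only numpy, scipy, OpenCV 4.12 (cv2) and the standard library are available. Lean on these libraries where they do the work, as an engineer would, in place of code of your own. Each camera call takes 0.05 s, during which the arm holds its last target. There are 200 camera calls.

### The job

Restock the tins in the two-lane rack, oldest in front: first bring the tin that stands at the back of its lane forward to the front lip of that same lane, then stand the new tin from the worktable behind it in the same lane. Both tins must end upright on the rack's deck, and the mustard jar in the other lane must stay where it stands.

Things in the scene. Friction and masses are not known exactly. Their poses are not given: they have to be found in the camera images.
- rack: low steel two-lane rack, fixed. Origin: centre of its underside, on the table; x points from front lip (robot's side) to back, y left, z up. Deck top at z = 4 mm. Lane centre lines at y = +58 and -58 mm; each lane 80 mm wide between wire rails, their tops at z = 22 mm. Inner face of front lip (22 mm high) at x = -95 mm, back rail at x = +92 mm. A tin touching the lip has its centre at x = -66 mm
- tin_old: the older tin, standing at the back of one of the rack's lanes (left or right varies): upright round food tin with metal ends and a dark printed label, 57 mm in diameter and 72 mm tall, 0.12-0.26 kg; its origin is the centre of its underside, z up; rigid, and may be gripped across its diameter
- tin_new: the new tin, same kind as the older one, standing on the worktable to the left of the rack near a glass salt shaker (90 mm tall, 44 mm in diameter, 100 to 210 mm away): upright round food tin with metal ends and a dark printed label, 57 mm in diameter and 72 mm tall, 0.12-0.26 kg; its origin is the centre of its underside, z up; rigid, and may be gripped across its diameter
- mustard_jar: jar of mustard with a lid, 62 mm in diameter and 90 mm tall, standing at the back of the rack's other lane, beside the older tin; origin at the centre of its underside. To be left alone

How it is judged:
On the way:
1. the older tin stands upright at the front of its lane, at most 20 mm from the front lip, while the new tin is not yet gripped nor in the lane (((x of tin_old in the frame of rack between -0.09 and -0.046 m and y of tin_old in the frame of rack between 0.038 and 0.078 m and z of tin_old in the frame of rack between -0.002 and 0.012 m and angle between tin_old's own z axis and vertical below 0.17 rad and linear speed of tin_old below 0.02 m/s and y of mustard_jar in the frame of rack below 0 m) or (x of tin_old in the frame of rack between -0.09 and -0.046 m and y of tin_old in the frame of rack between -0.078 and -0.038 m and z of tin_old in the frame of rack between -0.002 and 0.012 m and angle between tin_old's own z axis and vertical below 0.17 rad and linear speed of tin_old below 0.02 m/s and y of mustard_jar in the frame of rack above 0 m)) and horizontal distance between tin_new and tin_old above 0.12 m and contact force between the fingers and tin_new below 0.5 N), for 0.2 s.
At the end, for the whole second after the job is handed in: The older tin stands at the front of its lane (at most 20 mm between it and the front lip), the new tin stands behind it in the same lane, both within 20 mm of the lane's centre line, on the deck, upright within 10 degrees and at rest; the mustard jar is still in the other lane (((x of tin_old in the frame of rack between -0.09 and -0.046 m and y of tin_old in the frame of rack between 0.038 and 0.078 m and z of tin_old in the frame of rack between -0.002 and 0.012 m and angle between each of tin_old, tin_new's own z axis and vertical below 0.17 rad and linear speed of each of tin_old, tin_new below 0.02 m/s and x of tin_new in the frame of rack between -0.02 and 0.08 m and y of tin_new in the frame of rack between 0.038 and 0.078 m and z of tin_new in the frame of rack between -0.002 and 0.012 m and y of mustard_jar in the frame of rack below 0 m) or (x of tin_old in the frame of rack between -0.09 and -0.046 m and y of tin_old in the frame of rack between -0.078 and -0.038 m and z of tin_old in the frame of rack between -0.002 and 0.012 m and angle between each of tin_old, tin_new's own z axis and vertical below 0.17 rad and linear speed of each of tin_old, tin_new below 0.02 m/s and x of tin_new in the frame of rack between -0.02 and 0.08 m and y of tin_new in the frame of rack between -0.078 and -0.038 m and z of tin_new in the frame of rack between -0.002 and 0.012 m and y of mustard_jar in the frame of rack above 0 m))); the robot touches nothing.
It fails at once if the mustard jar is moved more than 25 mm, or tipped by more than 15 degrees (distance of mustard_jar from where it was at the start of the episode above 0.025 m or angle between mustard_jar's own z axis and vertical above 0.26 rad).
It also fails if it takes over 48 s, if anything falls off the work surface, if the arm or the gripper's body presses on something with over 40 N, if the wrist force passes 120 N, or if a joint passes its speed limit or range.

## Working session

There is one attempt and no reset: what is moved stays moved. The work goes in short steps, Python scripts to look and compute and a tool call to move; the robot and the scene stay as the last step left them, time stands still between calls to the robot, and variables do not carry over. Pictures are saved under pics/ and viewed, at most 10 in all, crops included, and the job is handed in when it is done.

Besides the shell and the picture viewer there is one more tool, called after "Emit:" as a command line: name --argument value ..., lists and objects as JSON in quotes. send_rows: Moves the arm, as the interface text tells. Its arguments: {"type":"object","properties":{"rows":{"type":"array","items":{"type":"object","properties":{"hand":{"type":"number"},"x":{"type":"number"},"y":{"type":"number"},"z":{"type":"number"},"roll":{"type":"number"}}}},"force":{"type":"number"}},"required":["rows"]}

```bash
mkdir -p pics; ls; python3 - <<'E'
from bench import *
import cv2,numpy as np
np.set_printoptions(precision=3,suppress=True)
s=get_state();print(s['time'],s['position'],s['tool_rot'],s['grip_width'])
for n in('top','scene'):
    cv2.imwrite(f'pics/{n}0.png',get_image(n));c=get_calibration(n);print(n,np.array(c['mtx']),c['D'],np.array(c['world_from_camera']))
E
```

```text
pics
0.0 [0.204 0.617 0.291] [-0.499 -3.102  0.003] 1.0000727992279084
top [[543.999   0.    318.048]
 [  0.    543.999 239.405]
 [  0.      0.      1.   ]] [0.055 0.    0.    0.    0.   ] [[-0.007 -0.985  0.172  0.323]
 [-0.999  0.013  0.034  0.252]
 [-0.036 -0.171 -0.985  0.881]
 [ 0.     0.     0.     1.   ]]
scene [[470.464   0.    316.496]
 [  0.    470.464 238.478]
 [  0.      0.      1.   ]] [-0.027  0.     0.     0.     0.   ] [[ 0.842 -0.41   0.352  0.189]
 [-0.54  -0.619  0.57  -0.205]
 [-0.016 -0.67  -0.742  0.678]
 [ 0.     0.     0.     1.   ]]
```

View pics/top0.png

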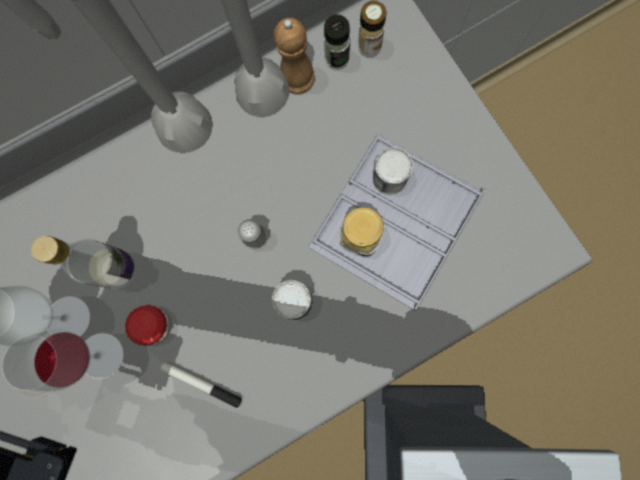

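View pics/scene0.png

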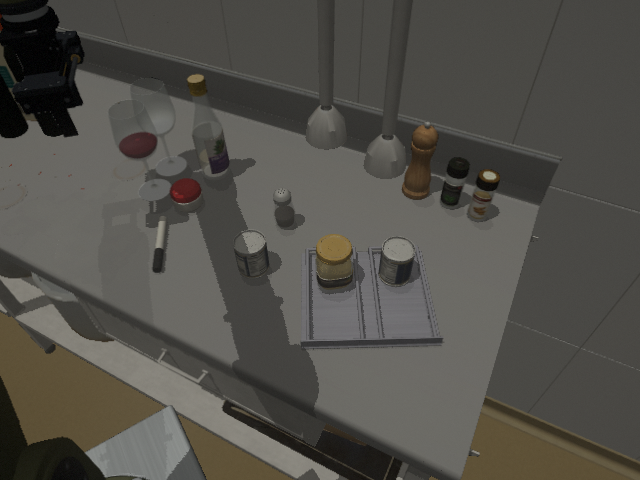

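Top view: the rack's corners are at about (378,137), (482,190), (416,304) and (312,242), with its back on the upper-left side. The old tin is at (392,165) in the right lane, the jar at (362,228) in the left lane, and the new tin at (292,297). I'll zoom in for accuracy.

```bash
cat > h.py <<'E'
from bench import *
import cv2,numpy as np
np.set_printoptions(precision=4,suppress=True)
def ray(n,uv,z,c=None):
    c=c or get_calibration(n);T=np.array(c['world_from_camera'])
    p=cv2.undistortPoints(np.array(uv,float).reshape(-1,1,2),np.array(c['mtx']),np.array(c['D'])).reshape(-1,2)
    d=np.c_[p,np.ones(len(p))]@T[:3,:3].T;o=T[:3,3]
    return (o+d*((z-o[2])/d[:,2])[:,None])[:,:2]
def project(n,P,c=None):
    c=c or get_calibration(n);T=np.linalg.inv(np.array(c['world_from_camera']))
    return cv2.projectPoints(np.array(P,float).reshape(-1,3),cv2.Rodrigues(T[:3,:3])[0],T[:3,3],np.array(c['mtx']),np.array(c['D']))[0].reshape(-1,2)
E
python3 - <<'E'
from h import *
im=cv2.imread('pics/top0.png')
cv2.imwrite('pics/top0c.png',cv2.resize(im[120:320,260:500],None,fx=3,fy=3,interpolation=cv2.INTER_CUBIC))
print('corners z22',ray('top',[(378,137),(482,190),(416,304),(312,242)],.022))
print('tins top z72',ray('top',[(393,166),(292,297)],.074),'jar',ray('top',[(363,228)],.094))
E
```

```text
corners z22 [[0.6424 0.1813]
 [0.5494 0.0178]
 [0.3683 0.1294]
 [0.4684 0.2911]]
tins top z72 [[0.5761 0.1638]
 [0.3774 0.3188]] jar [[0.4761 0.2126]]
```

View pics/top0c.png

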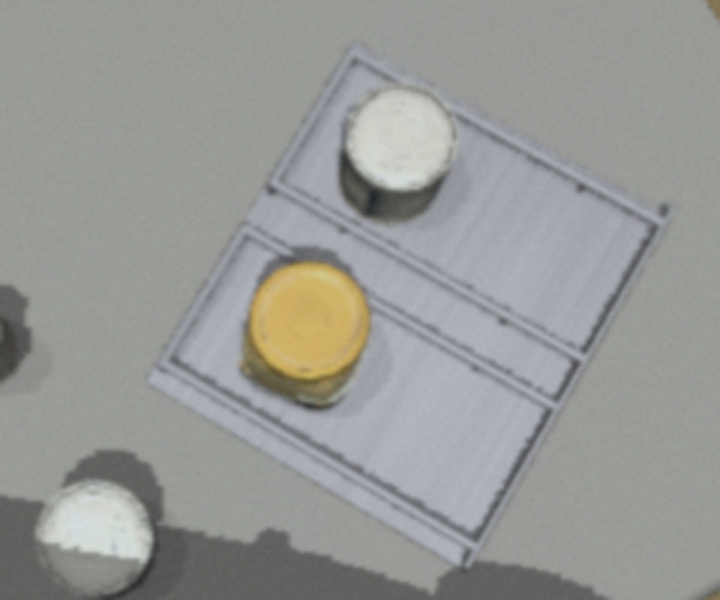

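```bash
python3 - <<'E'
from h import *
f=lambda L:[((x+.5)/3-.5+260,(y+.5)/3-.5+120) for x,y in L]
A=ray('top',f([(355,55),(662,222),(583,355),(275,187)]),.022)
print(A,[np.linalg.norm(A[i]-A[i-1]) for i in range(4)])
ux=(A[0]-A[1]+A[3]-A[2]);ux/=np.linalg.norm(ux);print('yaw',np.degrees(np.arctan2(ux[1],ux[0])))
uy=np.array([-ux[1],ux[0]]);lip=(A[1]+A[2])/2;back=(A[0]+A[3])/2
print('len',(back-lip)@ux,'width',(A[3]-A[0])@uy,(A[2]-A[1])@uy)
O=(lip+back)/2+.058*uy;R=np.c_[ux,uy];print('origin',O, 'targets',[O+R@np.array(p) for p in[(-.068,-.058),(.03,-.058)]])
t=ray('top',f([(400,138)]),.076)[0];n=ray('top',f([(96,537)]),.072)[0];j=ray('top',f([(309,320)]),.094)[0]
for k,v in dict(old=t,new=n,jar=j).items():print(k,v,'rack',R.T@(v-O))
print('scene check old/new px',project('scene',[[*t,.076],[*n,.072]]))
E
```

```text
[[0.6407 0.1813]
 [0.5434 0.0207]
 [0.4719 0.0657]
 [0.5667 0.2264]] [np.float64(0.08662054963344257), np.float64(0.18780497497052348), np.float64(0.0844913216167715), np.float64(0.1865872730528339)]
yaw 59.11588788153536
len 0.1871930421001729 width 0.08661763410123141 0.0844693118979018
origin [0.5059 0.1533] targets [array([0.5207, 0.0652]), array([0.5711, 0.1493])]
old [0.576 0.164] rack [ 0.0452 -0.0547]
new [0.375  0.3195] rack [0.0754 0.1976]
jar [0.4786 0.2131] rack [0.0373 0.0541]
scene check old/new px [[397.0434 248.2333]
 [248.9942 241.4942]]
```

Emit:
send_rows --rows '[{"hand": 87, "x": 20, "y": -40}, {"x": 25, "y": -40}, {"x": 30, "y": -38, "roll": -8.5}, {"x": 30, "y": -38, "roll": -8.5}, {"x": 30, "y": -35, "roll": -8.5}, {"x": 30, "y": -35, "roll": -8.5}, {"x": 30, "y": -35, "roll": -8.5}, {"x": 30, "y": -35, "roll": -8.5}, {"x": 30, "y": -35, "roll": -8.5}, {"x": 30, "y": -35, "roll": -8.5}]' --force 20

```text
schema error: expected keys hand, x, y, z, roll
```

Emit:
send_rows --rows '[{"x": 30, "y": -35, "roll": -8.5}, {"x": 30, "y": -30, "roll": -8.5}, {"x": 27, "y": -22, "roll": -8.5}, {"roll": -8.5}, {}, {}, {}]'

```text
schema error: expected keys hand, x, y, z, roll
```

All five keys are required in every row.

Emit:
send_rows --rows '[{"hand": 87, "x": 20, "y": -40, "z": 0, "roll": 0}, {"hand": 87, "x": 25, "y": -40, "z": 0, "roll": 0}, {"hand": 87, "x": 30, "y": -38, "z": 0, "roll": -8.5}, {"hand": 87, "x": 30, "y": -38, "z": 0, "roll": -8.5}, {"hand": 87, "x": 30, "y": -35, "z": 0, "roll": -8.5}, {"hand": 87, "x": 30, "y": -35, "z": 0, "roll": -8.5}, {"hand": 87, "x": 30, "y": -35, "z": 0, "roll": -8.5}, {"hand": 87, "x": 30, "y": -35, "z": 0, "roll": -8.5}, {"hand": 87, "x": 30, "y": -35, "z": 0, "roll": -8.5}, {"hand": 87, "x": 30, "y": -35, "z": 0, "roll": -8.5}]' --force 20

```text
time: 1.1
position: [0.4895, 0.2496, 0.2921]
tool_rot: [-2.155, -2.286, 0.0]
ft_force: [0.4, 0.6, -0.3]
grip_width: 0.997
grip_force: 0.0
```

Emit:
send_rows --rows '[{"hand": 87, "x": 30, "y": -35, "z": 0, "roll": -8.5}, {"hand": 87, "x": 30, "y": -30, "z": 0, "roll": -8.5}, {"hand": 87, "x": 27, "y": -22, "z": 0, "roll": -8.5}, {"hand": 87, "x": 0, "y": 0, "z": 0, "roll": -8.5}, {"hand": 87, "x": 0, "y": 0, "z": 0, "roll": 0}, {"hand": 87, "x": 0, "y": 0, "z": 0, "roll": 0}, {"hand": 87, "x": 0, "y": 0, "z": 0, "roll": 0}]'

```text
time: 1.8
position: [0.5751, 0.1655, 0.2921]
tool_rot: [-2.72, -1.57, 0.001]
ft_force: [-0.8, 0.5, 0.2]
grip_width: 1.004
grip_force: 0.0
```

```bash
cat > st.py <<'E'
from h import *
from scipy.spatial.transform import Rotation as Ro
def st():
    s=get_state();R=Ro.from_rotvec(s['tool_rot']).as_matrix()
    print('t',s['time'],'pos',np.array(s['position']),'yang',np.degrees(np.arctan2(R[1,1],R[0,1])),'tilt z',R[:,2],'w',s['grip_width']*87,s['grip_force'],'F',np.array(s['ft_force']),'q',np.array(s['joint_positions']))
    return s
E
python3 - <<'E'
from st import *
st();c=get_calibration('wrist');cv2.imwrite('pics/w1.png',get_image('wrist'))
print(project('wrist',[[.576,.164,.076],[.571,.1493,.004],[.5207,.0652,.004]],c))
E
```

```text
t 1.8 pos [0.5751 0.1655 0.2921] yang -30.002451660328266 tilt z [-0.0006  0.0004 -1.    ] w 87.36580167987273 0.0 F [-0.7638  0.4589  0.1688] q [-0.7069  0.2194  0.4485  1.6016 -0.0976  1.3432 -0.7693]
[[325.2075 225.5903]
 [327.274  223.0087]
 [325.7016 301.4028]]
```

View pics/w1.png

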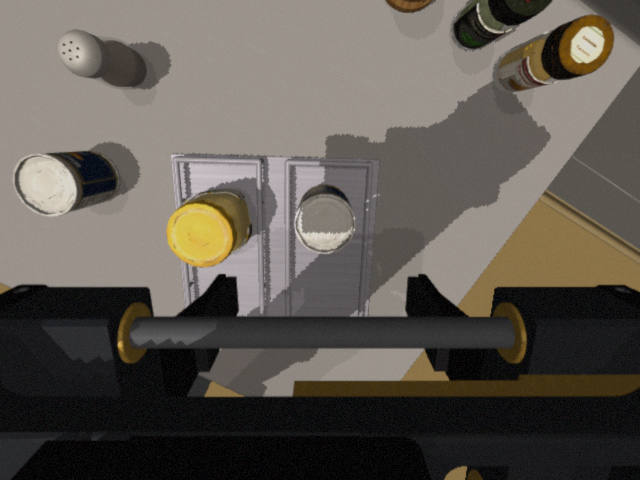

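The wrist view shows the old tin's top at (325,223) against a prediction of (325,225.6), so the estimate holds. Descending now.

Emit:
send_rows --rows '[{"hand": 87, "x": 1, "y": -1, "z": -30, "roll": -0.9}, {"hand": 87, "x": 0, "y": 0, "z": -30, "roll": 0}, {"hand": 87, "x": 0, "y": 0, "z": -30, "roll": 0}, {"hand": 87, "x": 0, "y": 0, "z": -30, "roll": 0}, {"hand": 87, "x": 0, "y": 0, "z": -30, "roll": 0}, {"hand": 87, "x": 0, "y": 0, "z": -20, "roll": 0}, {"hand": 87, "x": 0, "y": 0, "z": -12, "roll": 0}, {"hand": 87, "x": 0, "y": 0, "z": 0, "roll": 0}, {"hand": 70, "x": 0, "y": 0, "z": 0, "roll": 0}, {"hand": 60, "x": 0, "y": 0, "z": 0, "roll": 0}]'

```text
time: 2.85
position: [0.5777, 0.1637, 0.1119]
tool_rot: [2.736, 1.544, 0.004]
ft_force: [0.4, -0.6, -0.5]
grip_width: 0.897
grip_force: 0.0
```

Emit:
send_rows --rows '[{"hand": 50, "x": 0, "y": 0, "z": 0, "roll": 0}, {"hand": 50, "x": 0, "y": 0, "z": 0, "roll": 0}, {"hand": 50, "x": 0, "y": 0, "z": 0, "roll": 0}, {"hand": 50, "x": 0, "y": 0, "z": 0, "roll": 0}, {"hand": 50, "x": 0, "y": 0, "z": 0, "roll": 0}, {"hand": 50, "x": 0, "y": 0, "z": 0, "roll": 0}]' --force 20

```text
time: 3.45
position: [0.577, 0.1634, 0.1108]
tool_rot: [-2.737, -1.543, -0.001]
ft_force: [-1.5, 0.3, 6.4]
grip_width: 0.65
grip_force: 20.0
```

Emit:
send_rows --rows '[{"hand": 50, "x": 0, "y": 0, "z": 5, "roll": 0}, {"hand": 50, "x": 0, "y": 0, "z": 5, "roll": 0}, {"hand": 50, "x": -9, "y": -15, "z": 0, "roll": 0}, {"hand": 50, "x": -9, "y": -16, "z": 0, "roll": 0}, {"hand": 50, "x": -9, "y": -16, "z": 0, "roll": 0}, {"hand": 50, "x": -9, "y": -16, "z": 0, "roll": 0}, {"hand": 50, "x": -9, "y": -15, "z": 0, "roll": 0}, {"hand": 50, "x": -8, "y": -15, "z": 0, "roll": 0}, {"hand": 50, "x": 0, "y": 0, "z": 0, "roll": 0}, {"hand": 50, "x": 0, "y": 0, "z": 0, "roll": 0}]'

```text
time: 4.45
position: [0.5239, 0.0703, 0.1206]
tool_rot: [-2.737, -1.542, -0.002]
ft_force: [0.2, 0.8, -2.5]
grip_width: 0.659
grip_force: 20.0
```

```bash
python3 - <<'E'
from st import *
s=st();ux=np.array([.5133,.8582]);uy=np.array([-.8582,.5133]);d=np.array(s['position'])[:2]-[.5059,.1533];print('rack',d@ux,d@uy)
a=cv2.resize(get_image('top')[120:320,220:500],None,fx=2,fy=2);b=cv2.resize(get_image('scene')[190:390,220:500],None,fx=2,fy=2)
cv2.imwrite('pics/s2.png',cv2.resize(np.vstack([a,b]),None,fx=.75,fy=.75))
E
```

```text
t 4.45 pos [0.5239 0.0703 0.1206] yang -31.192243502961393 tilt z [ 0.0008  0.0006 -1.    ] w 57.310861018375896 20.000016409903765 F [ 0.2083  0.7613 -2.4864] q [-0.6101  0.2331  0.475   1.9583 -0.1283  0.9782 -0.6188]
rack -0.06195430451348991 -0.058062917079077334
```

View pics/s2.png

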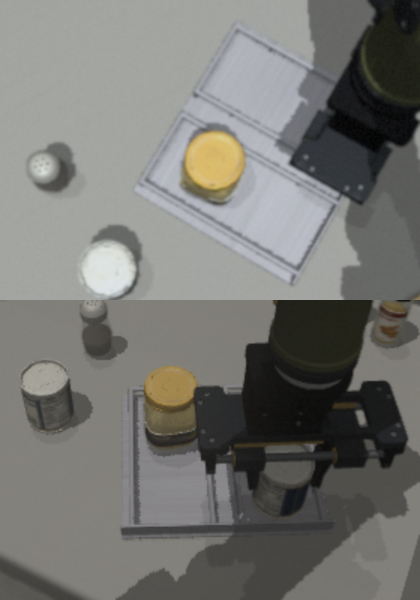

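The top and scene crops show the old tin held at the front of the right lane, with the jar untouched. I'll lower it, release, and retreat upward.

Emit:
send_rows --rows '[{"hand": 50, "x": 0, "y": 0, "z": -4, "roll": 0}, {"hand": 50, "x": 0, "y": 0, "z": -4, "roll": 0}, {"hand": 50, "x": 0, "y": 0, "z": -2, "roll": 0}, {"hand": 50, "x": 0, "y": 0, "z": 0, "roll": 0}, {"hand": 62, "x": 0, "y": 0, "z": 0, "roll": 0}, {"hand": 70, "x": 0, "y": 0, "z": 0, "roll": 0}, {"hand": 80, "x": 0, "y": 0, "z": 0, "roll": 0}, {"hand": 87, "x": 0, "y": 0, "z": 0, "roll": 0}, {"hand": 87, "x": 0, "y": 0, "z": 0, "roll": 0}, {"hand": 87, "x": 0, "y": 0, "z": 0, "roll": 0}]'

```text
time: 5.55
position: [0.5237, 0.0702, 0.1103]
tool_rot: [2.736, 1.543, -0.0]
ft_force: [0.9, -0.4, -0.3]
grip_width: 0.985
grip_force: 0.0
```

Emit:
send_rows --rows '[{"hand": 87, "x": 0, "y": 0, "z": 20, "roll": 0}, {"hand": 87, "x": 0, "y": 0, "z": 30, "roll": 0}, {"hand": 87, "x": 0, "y": 0, "z": 30, "roll": 0}, {"hand": 87, "x": 0, "y": 0, "z": 30, "roll": 0}, {"hand": 87, "x": 0, "y": 0, "z": 30, "roll": 0}, {"hand": 87, "x": 0, "y": 0, "z": 30, "roll": 0}, {"hand": 87, "x": 0, "y": 30, "z": 0, "roll": 0}, {"hand": 87, "x": 0, "y": 30, "z": 0, "roll": 0}, {"hand": 87, "x": -5, "y": 30, "z": 0, "roll": 0}, {"hand": 87, "x": -15, "y": 30, "z": 0, "roll": 0}]'

```text
time: 6.55
position: [0.5042, 0.1911, 0.2803]
tool_rot: [2.737, 1.541, 0.001]
ft_force: [0.7, 0.4, 0.3]
grip_width: 1.002
grip_force: 0.0
```

Emit:
send_rows --rows '[{"hand": 87, "x": -26, "y": 26, "z": 0, "roll": 0}, {"hand": 87, "x": -26, "y": 26, "z": 0, "roll": 0}, {"hand": 87, "x": -26, "y": 26, "z": 0, "roll": 0}, {"hand": 87, "x": -26, "y": 26, "z": 0, "roll": 0}, {"hand": 87, "x": -25, "y": 24, "z": 0, "roll": 0}, {"hand": 87, "x": 0, "y": 0, "z": 0, "roll": 0}, {"hand": 87, "x": 0, "y": 0, "z": 0, "roll": 0}, {"hand": 87, "x": 0, "y": 0, "z": 0, "roll": 0}]'

```text
time: 7.35
position: [0.3757, 0.3172, 0.2803]
tool_rot: [2.737, 1.54, 0.0]
ft_force: [-0.4, -0.2, 0.3]
grip_width: 1.001
grip_force: 0.0
```

```bash
python3 - <<'E'
from st import *
st();c=get_calibration('wrist');w=get_image('wrist');t=get_image('top')
print(project('wrist',[[.375,.3195,.072]],c), project('top',[[.5239,.0703,.076]]))
print('salt',ray('top',[(249,228)],.09))
cv2.imwrite('pics/s3.png',np.hstack([w[60:460,100:500],cv2.resize(t[120:320,320:520],None,fx=2,fy=2)]))
E
```

```text
t 7.35 pos [0.3757 0.3172 0.2803] yang -31.27419549426822 tilt z [ 0.0006 -0.0004 -1.    ] w 87.06900034672437 0.0 F [-0.3772 -0.199   0.2671] q [-0.9692 -0.0143  0.2123  1.8569  0.0039  1.2986 -1.3038]
[[321.2167 225.1059]] [[456.7827 197.7129]]
salt [[0.4793 0.3817]]
```

View pics/s3.png

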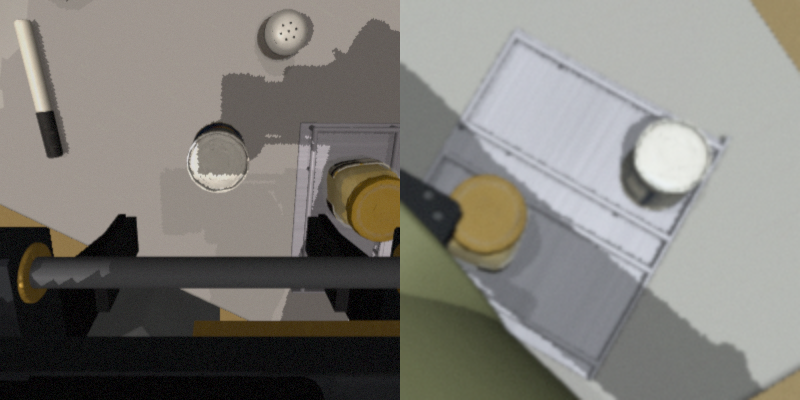

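The old tin stands at the lip, its top at top-image pixel (455,198) against a prediction of (457,198). The new tin's top shows at wrist pixel (318,221), about 4 px from prediction, so I'll refine that.

```bash
python3 - <<'E'
from st import *
im=cv2.imread('pics/s3.png')[110:205,175:225+35]
e=ray('wrist',[(318,221),(317.5,222)],.072);print(e)
E
```

```text
[[0.3746 0.3242]
 [0.3737 0.3236]]
```

Emit:
send_rows --rows '[{"hand": 87, "x": -1, "y": 5, "z": -20, "roll": 0}, {"hand": 87, "x": 0, "y": 0, "z": -30, "roll": 0}, {"hand": 87, "x": 0, "y": 0, "z": -30, "roll": 0}, {"hand": 87, "x": 0, "y": 0, "z": -30, "roll": 0}, {"hand": 87, "x": 0, "y": 0, "z": -30, "roll": 0}, {"hand": 87, "x": 0, "y": 0, "z": -20, "roll": 0}, {"hand": 87, "x": 0, "y": 0, "z": -14, "roll": 0}, {"hand": 87, "x": 0, "y": 0, "z": 0, "roll": 0}, {"hand": 70, "x": 0, "y": 0, "z": 0, "roll": 0}, {"hand": 60, "x": 0, "y": 0, "z": 0, "roll": 0}]'

```text
time: 8.45
position: [0.3747, 0.3235, 0.1074]
tool_rot: [-2.737, -1.542, -0.003]
ft_force: [-0.9, -0.3, -0.2]
grip_width: 0.894
grip_force: 0.0
```

Emit:
send_rows --rows '[{"hand": 50, "x": 0, "y": 0, "z": 0, "roll": 0}, {"hand": 50, "x": 0, "y": 0, "z": 0, "roll": 0}, {"hand": 50, "x": 0, "y": 0, "z": 0, "roll": 0}, {"hand": 50, "x": 0, "y": 0, "z": 0, "roll": 0}, {"hand": 50, "x": 0, "y": 0, "z": 0, "roll": 0}, {"hand": 50, "x": 0, "y": 0, "z": 0, "roll": 0}]' --force 20

```text
time: 9.05
position: [0.3742, 0.3234, 0.1069]
tool_rot: [-2.737, -1.543, -0.002]
ft_force: [0.3, -0.8, 5.4]
grip_width: 0.653
grip_force: 20.0
```

Emit:
send_rows --rows '[{"hand": 50, "x": 0, "y": 0, "z": 10, "roll": 0}, {"hand": 50, "x": 0, "y": 0, "z": 30, "roll": 0}, {"hand": 50, "x": 0, "y": 0, "z": 30, "roll": 0}, {"hand": 50, "x": 0, "y": 0, "z": 30, "roll": 0}, {"hand": 50, "x": 0, "y": 0, "z": 30, "roll": 0}, {"hand": 50, "x": 10, "y": -9, "z": 30, "roll": 0}, {"hand": 50, "x": 20, "y": -15, "z": 0, "roll": 0}, {"hand": 50, "x": 25, "y": -20, "z": 0, "roll": 0}, {"hand": 50, "x": 25, "y": -20, "z": 0, "roll": 0}, {"hand": 50, "x": 25, "y": -20, "z": 0, "roll": 0}]'

```text
time: 10.05
position: [0.4788, 0.2384, 0.266]
tool_rot: [-2.736, -1.544, 0.002]
ft_force: [-0.1, 0.2, -1.6]
grip_width: 0.655
grip_force: 20.0
```

Emit:
send_rows --rows '[{"hand": 50, "x": 25, "y": -20, "z": 0, "roll": 0}, {"hand": 50, "x": 25, "y": -20, "z": 0, "roll": 0}, {"hand": 50, "x": 25, "y": -20, "z": 0, "roll": 0}, {"hand": 50, "x": 15, "y": -15, "z": 0, "roll": 0}, {"hand": 50, "x": 5, "y": -10, "z": 0, "roll": 0}, {"hand": 50, "x": 0, "y": 0, "z": 0, "roll": 0}, {"hand": 50, "x": 0, "y": 0, "z": 0, "roll": 0}, {"hand": 50, "x": 0, "y": 0, "z": 0, "roll": 0}]'

```text
time: 10.85
position: [0.5727, 0.156, 0.2662]
tool_rot: [-2.733, -1.546, 0.0]
ft_force: [-0.6, 1.4, -2.4]
grip_width: 0.65
grip_force: 20.0
```

Emit:
send_rows --rows '[{"hand": 50, "x": 1, "y": -2, "z": -20, "roll": 0}, {"hand": 50, "x": 0, "y": 0, "z": -30, "roll": 0}, {"hand": 50, "x": 0, "y": 0, "z": -30, "roll": 0}, {"hand": 50, "x": 0, "y": 0, "z": -30, "roll": 0}, {"hand": 50, "x": 0, "y": 0, "z": -20, "roll": 0}, {"hand": 50, "x": 0, "y": 0, "z": -10, "roll": 0}, {"hand": 50, "x": 0, "y": 0, "z": -5, "roll": 0}, {"hand": 50, "x": 0, "y": 0, "z": 0, "roll": 0}, {"hand": 50, "x": 0, "y": 0, "z": 0, "roll": 0}]'

```text
time: 11.75
position: [0.5755, 0.1527, 0.1225]
tool_rot: [2.736, 1.543, 0.003]
ft_force: [0.6, -0.3, -1.2]
grip_width: 0.654
grip_force: 20.0
```

Emit:
send_rows --rows '[{"hand": 50, "x": 0, "y": 0, "z": -4, "roll": 0}, {"hand": 50, "x": 0, "y": 0, "z": -4, "roll": 0}, {"hand": 50, "x": 0, "y": 0, "z": -2, "roll": 0}, {"hand": 50, "x": 0, "y": 0, "z": 0, "roll": 0}]'

```text
time: 12.15
position: [0.5747, 0.1522, 0.1112]
tool_rot: [2.736, 1.543, -0.0]
ft_force: [0.5, -0.2, -2.1]
grip_width: 0.654
grip_force: 20.0
```

Emit:
send_rows --rows '[{"hand": 50, "x": 0, "y": 0, "z": -1, "roll": 0}, {"hand": 50, "x": 0, "y": 0, "z": 0, "roll": 0}, {"hand": 62, "x": 0, "y": 0, "z": 0, "roll": 0}, {"hand": 70, "x": 0, "y": 0, "z": 0, "roll": 0}, {"hand": 80, "x": 0, "y": 0, "z": 0, "roll": 0}, {"hand": 87, "x": 0, "y": 0, "z": 0, "roll": 0}, {"hand": 87, "x": 0, "y": 0, "z": 0, "roll": 0}, {"hand": 87, "x": 0, "y": 0, "z": 0, "roll": 0}, {"hand": 87, "x": 0, "y": 0, "z": 15, "roll": 0}, {"hand": 87, "x": 0, "y": 0, "z": 30, "roll": 0}]'

```text
time: 13.15
position: [0.5732, 0.1518, 0.1542]
tool_rot: [-2.736, -1.543, 0.008]
ft_force: [-0.2, 0.0, 0.3]
grip_width: 0.998
grip_force: 0.0
```

Emit:
send_rows --rows '[{"hand": 87, "x": 0, "y": 0, "z": 40, "roll": 0}, {"hand": 87, "x": 0, "y": 0, "z": 40, "roll": 0}, {"hand": 87, "x": 0, "y": 0, "z": 40, "roll": 0}, {"hand": 87, "x": -20, "y": 30, "z": 0, "roll": 0}, {"hand": 87, "x": -30, "y": 40, "z": 0, "roll": 0}, {"hand": 87, "x": -30, "y": 40, "z": 0, "roll": 0}, {"hand": 87, "x": -30, "y": 30, "z": 0, "roll": 0}, {"hand": 87, "x": 0, "y": 0, "z": 0, "roll": 0}, {"hand": 87, "x": 0, "y": 0, "z": 0, "roll": 0}]'

```text
time: 14.05
position: [0.4642, 0.2931, 0.2764]
tool_rot: [2.734, 1.547, 0.002]
ft_force: [1.1, -1.2, -0.3]
grip_width: 1.0
grip_force: 0.0
```

```bash
python3 - <<'E'
from st import *
st();a=get_image('top')[120:320,260:500];b=get_image('scene')[190:390,240:480]
print(project('top',[[.5747,.1522,.076],[.5239,.0703,.076],[.4786,.2131,.094]])-[260,120])
cv2.imwrite('pics/s4.png',cv2.resize(np.hstack([a,b]),None,fx=1.66,fy=1.66))
E
```

```text
t 14.05 pos [0.4642 0.2931 0.2764] yang -31.00754491046919 tilt z [ 0.0013  0.0005 -1.    ] w 87.04031921268407 0.0 F [ 1.1095 -1.201  -0.3451] q [-0.905   0.1121  0.3173  1.7393 -0.036   1.2945 -1.121 ]
[[140.8076  46.3035]
 [196.7827  77.7129]
 [102.6357 106.3218]]
```

View pics/s4.png

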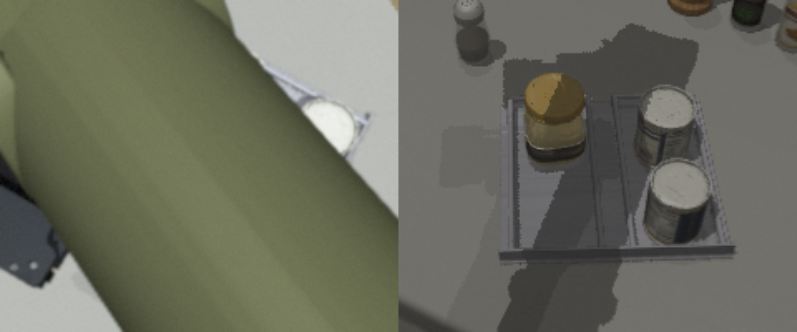

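The scene crop shows both tins upright in the right lane, with the old tin at (678,200) and the new tin behind it at (665,125). The jar at (555,118) hasn't moved, and the arm is clear.

```bash
python3 -c "
from bench import *
print(close_job())"
```

```text
the job is handed in; nothing more can be done
None
```

I handed the job in at about 14 s of the 48 s limit: the older tin is at the front lip of the right lane, the new tin stands upright behind it and the mustard jar has not moved; no verdict came back.

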